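# Fit the tube head to the bench shaker

### The job

Take the eight-hole tube head out of the parking block, stand its tapered shank upright in the shaker's spindle socket and let go of it while its disc is still at least a centimetre and a half above the rim. Then press down on its knob from above until the shank bottoms in the socket, which you can only feel, and bear on it for a moment with about 24 N (at least 18 N, but never more than 32 N on the spindle), so that the taper alone holds it. Leave it there released, and do not shift the other things on the bench.

Things in the scene. Friction and masses are not known exactly. Their poses are not given: they have to be found in the camera images.
- tubehead_grip (a point): Tube head, the loose part to fit (about 0.2 kg, round about its upright z axis): tapered steel shank below, aluminium disc 70 mm across and 10 mm thick with a circle of eight dark holes, grey knob 22 mm across and 40 mm tall on top. Point: middle of the knob, 20 mm above the disc's upper face, 20 mm below the knob's top. Starts upright in either hole of the block.
- tubehead_tip (a point): Tip of the tube head's shank, on the axis, 66 mm below the knob's middle. The shank is 36 mm long: nose 7 mm across at the tip, 11.5 mm across 4 mm above it, widening evenly to 16 mm across under the disc.
- tubehead_shoulder (a point): Centre of the underside of the tube head's disc, on the axis, 36 mm above the shank's tip and 30 mm below the knob's middle. With the head home it stands 1 to 10 mm above the spindle's rim: an unseen stop at the bottom of the socket is set differently at each start, and only the felt force tells when the shank has reached it.
- socket (a point): Centre of the spindle socket's mouth at rim height, 100 mm above the bench; z points up out of it. Steel collar 40 mm across, bore 20 mm across at the rim; inside, from 1 mm below the rim, four sprung jaws form a tapered bore to match the shank (13.2 mm across at the mouth, about 37 mm deep). A shank up to 2.5 mm off centre still finds its way in.
- spindle (a joint): Axial give of the spindle, positive down, m: 0 at rest, 0.001 at 40 N, in proportion (noise hides it: go by felt force). A centred shank drops in freely until the disc is about 20 mm above the rim; there the jaws begin to grip (3 to 5 N to go on); the push rises gently to 6 to 13 N, then stops dead at the bottom. Friction holds the head wherever the push ends; let go, it centres itself.
- shaker: Bench tube shaker, fixed: white case 150 mm (x) by 120 mm (y), top 58 mm above the bench, spindle upright in its middle, standing 42 mm above the case. Origin under the case's centre on the bench; x points away from its dial side.
- block: Parking block, fixed: grey block 80 mm (x) by 200 mm (y) by 50 mm tall with two upright holes 23 mm in diameter and 42 mm deep, at y = -50 and +50 mm. Origin under its centre on the bench. The two heads stand in the holes with their undersides on the block's top.
- cuphead: Bystander: the other head in the block, same shank with a black rubber cup on it, 60 mm across, no knob. Its top stands 30 mm above the block. Origin at its shank's tip.
- dropper: Bystander: amber dropper bottle, 34 mm in diameter, 75 mm tall, beyond the shaker; origin at its foot.
- jar: Bystander: clear jar with white cap, 48 mm in diameter, 60 mm tall, beyond the block; origin at its foot.
- slidebox: Bystander: grey slide box 35 by 85 by 32 mm, on the robot's side of the block; origin under its centre.
- dish: Bystander: clear flat dish, 63 mm in diameter, 19 mm tall, to the left of the shaker; origin at its foot.
- timer: Bystander: white timer 50 by 60 by 20 mm, on the robot's side of the shaker; origin under its centre.
There are look-alikes about, which are no part of the job. Leave any orange look-alike of the part that bears tubehead_grip alone.

How it is judged:
By the outcome, as a careful person would: the job done as asked, in the order asked, and still so for the second after the job is handed in, with the robot touching nothing.
It also fails if it takes over 48 s, if anything falls off the work surface, if the arm or the gripper's body presses on something with over 40 N, if the wrist force passes 120 N, or if a joint passes its speed limit or range.

### The arm

A 6-joint arm with a two-finger parallel gripper is mounted at the origin on the work surface. World frame = base frame: x ahead of the robot, y to its left, z up, the work surface at z = 0. Lengths are in m, angles in rad, forces in N, time in s.
With the tool pointing down it reaches from about 0.35 to 0.975 m from the base axis. Payload 4.9 kg.
Tool frame: the origin (TCP) lies at the very end of the fingers, on their centre line; the grasp point (between the pads) lies 19 mm behind it; z points along the fingers, y is the line along which they close (so a half turn about z gives the same grasp; the last joint's range is limited). The gripper opens to 85 mm and grips with 20 to 120 N. Pads are 22 mm wide; open, the fingers measure 114 mm over their backs; the gripper's body (76 mm by 85 mm) begins 54 mm behind the grasp point. The pads swing forward as they close: fully open they stand 13 mm farther back than shut.
Start: joints at [-1.267, 0.053, 1.613, -0, 1.476, -0.119], TCP at [0.256, -0.57, 0.231] pointing down, gripper open.
Joint ranges: [-3.01, 3.01], [-1.01, 2.22], [0.06, 2.58], [-1.02, 4.17], [0.09, 2.62], [-3.14, 3.14]. Speed limits (rad/s): [2.57, 2.57, 3.14, 3.14, 3.14, 3.14].

### API

Orientations are given as a rotation vector (axis times angle).
In Python, from station import ctrl gives the robot as it stands.
- The arm moves only by the tool jog_arm, never from a script. Its argument "plan" is a list of rows, each a list of 7 numbers: the shift along the tool's x, y, z in units of 0.02 m (1.0 is 0.02 m), then the turn, a rotation vector about the tool's x, y, z in units of 45 degrees (1.0 is 45 degrees), then the opening, from -1 (shut) to 1 (fully open). A call has 1 to 8 rows; each row shifts and turns the commanded pose from where the row before left it, along the tool's axes as they then stand; what a row does not reach is not made up. A row lasts 1/10 s, in which the tool goes at most 50 mm and 8.59 degrees, less where a joint would pass 70% of its speed; a pose out of reach is approached as far as the arm can. A call with a number of a shift or a turn outside -1 to 1 is refused whole. A call with a gripper value outside its range is refused whole. The fingers move at their own pace and stop on an object; "grip_force" is the grip in N (left out, the last holds). Time passes only in rows, so rows that do not move let the fingers close. It gives the time, the measured TCP pose, the force, the opening and the grip force at its end, in the units of the state.
- ctrl.get_obs(): the state, without advancing time (a new reading comes with each control period).
- ctrl.get_image(name): name is "side" or "top"; returns (picture, depth): 400x640x3 uint8, red, green, blue; 400x640 float32, m along the optical axis (not along the pixel's ray), 0 where there is no reading.
- ctrl.camera_info(name): a dict with "camera_matrix" (3x3 intrinsics, pixels), "rvec" (rotation vector, rad) and "tvec" (3), from world to camera coordinates, as OpenCV has them. Camera axes: x right, y down, z forward; pixel columns grow to the right and rows downward; lengths in m; the calibration is good to about 2 mm. A picture is of the moment at which its call begins. camera_info takes no time and is no camera call.
- ctrl.finish_job(): hands the job in; it is judged then, once.
The state is a dict: "t": time; "q": joint angles; "dq": joint speeds; "effort": joint torques, N m; "tool_pos": TCP position; "tool_rot": TCP orientation; "contact_force": force on the tool from outside, world axes, zero at the start; "wrist_torque": the same for the moment, N m; "opening": finger opening in m; "grip_force": force on a finger pad.
Only numpy, scipy, OpenCV 4.12 (cv2) and the standard library are available. Lean on these libraries where they do the work, as an engineer would, in place of code of your own. Each camera call takes 0.05 s, during which the arm holds its last target. There are 200 camera calls.

## Working session

There is one attempt and no reset: what is moved stays moved. The work goes in short steps, Python scripts to look and compute and a tool call to move; the robot and the scene stay as the last step left them, time stands still between calls to the robot, and variables do not carry over. Pictures are saved under pics/ and viewed, at most 10 in all, crops included, and the job is handed in when it is done.

Besides the shell and the picture viewer there is one more tool, called after "Emit:" as a command line: name --pt "numbers of a row" for each row, then --argument value for the rest. jog_arm: Moves the arm, as the interface text tells. Shifts and turns lie within -1 to 1; 1 stands for 0.02 m of shift or 45 degrees of turn. Its arguments: {"type":"object","properties":{"plan":{"type":"array"},"grip_force":{"type":"number"}},"required":["plan"]}

```bash
mkdir -p pics; cat > h.py <<'E'
import numpy as np, cv2
from station import ctrl
def cam(n):
    c=ctrl.camera_info(n);K=np.array(c["camera_matrix"]);R=cv2.Rodrigues(np.array(c["rvec"],float))[0];t=np.array(c["tvec"],float).ravel();return K,R,t
def ray(n,u,v):
    K,R,t=cam(n);d=R.T@np.linalg.inv(K)@[u,v,1.];return -R.T@t,d
def onz(n,u,v,z):
    o,d=ray(n,u,v);return o+d*(z-o[2])/d[2]
def cloud(n,D):
    K,R,t=cam(n);v,u=np.mgrid[:400,:640];P=np.stack([(u-K[0,2])/K[0,0]*D,(v-K[1,2])/K[1,1]*D,D],-1);return (P-t)@R
def shot(n,f):
    p,D=ctrl.get_image(n);cv2.imwrite(f,cv2.cvtColor(p,cv2.COLOR_RGB2BGR));return p,D
E
python3 - <<'E'
from h import *
for n in("top","side"):
    p,D=shot(n,f"pics/{n}0.png");np.savez(f"{n}0.npz",p=p,D=D);K,R,t=cam(n);print(n,K.round(1).tolist(),(-R.T@t).round(3),R.round(2).tolist())
o=ctrl.get_obs();print(o)
E
```

```text
top [[411.8, 0.0, 317.6], [0.0, 411.8, 196.4], [0.0, 0.0, 1.0]] [ 0.477 -0.029  1.188] [[0.02, -1.0, -0.02], [-1.0, -0.01, -0.07], [0.07, 0.02, -1.0]]
side [[444.7, 0.0, 316.3], [0.0, 444.7, 191.8], [0.0, 0.0, 1.0]] [-0.003  0.791  0.638] [[-0.82, -0.57, -0.0], [-0.27, 0.4, -0.88], [0.5, -0.72, -0.48]]
{'t': 0.1, 'q': array([-1.26695312e+00,  5.32930760e-02,  1.61414818e+00,  8.30116621e-06,
        1.47601951e+00, -1.18994764e-01]), 'dq': array([-1.06147873e-03,  1.36198341e-04, -2.65952837e-03, -5.36640960e-05,
        3.76356543e-04,  1.17047457e-05]), 'effort': array([-1.97199292e-04, -3.94901776e+01, -3.71363425e+01, -1.02983638e-04,
        3.90097004e-03,  3.86482066e-05]), 'tool_pos': array([ 0.2563041 , -0.5694097 ,  0.23018967]), 'tool_rot': array([-3.06982314e+00, -6.58863644e-01,  2.57748632e-04]), 'contact_force': array([-0.49424811,  0.01156528,  1.12325725]), 'wrist_torque': array([ 0.0045666 , -0.00556971,  0.05764178]), 'grip_force': 0.0, 'opening': 0.08538466377998431}
```

View pics/top0.png

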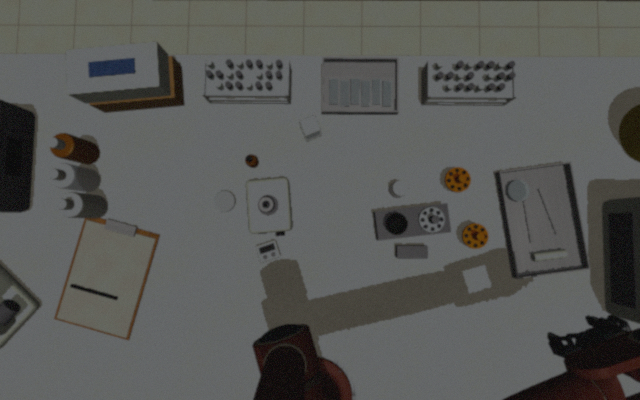

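View pics/side0.png

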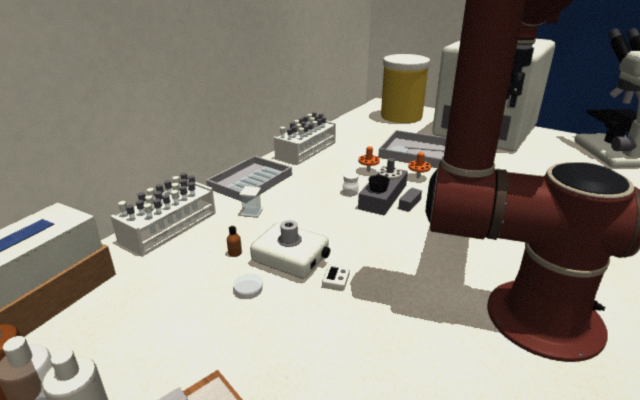

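Candidates in the top view are the silver disc with grey knob in the block at (432,219), and the orange heads at (457,180) and (474,235). The silver one fits the description: aluminium, in a block hole, grey knob. The orange ones are the look-alikes. I'll confirm this in a crop while measuring.

```bash
python3 - <<'E'
from h import *
for n,(ku,kv),(su,sv) in(("top",(432,219),(267,204)),("side",(391,168),(289,230))):
    z=np.load(n+"0.npz");C=cloud(n,z["D"]);ok=z["D"]>0
    v,u=np.mgrid[:400,:640]
    for nm,(a,b),lo,hi in(("knob",(ku,kv),.085,.112),("disc",(ku,kv),.053,.068),("collar",(su,sv),.09,.112)):
        m=ok&(np.hypot(u-a,v-b)<25)&(C[...,2]>lo)&(C[...,2]<hi)
        if m.any():
            P=C[m];q=cv2.minEnclosingCircle(P[:,:2].astype(np.float32));uv=[u[m].mean(),v[m].mean()]
            print(n,nm,m.sum(),P.mean(0).round(4),np.median(P[:,2]).round(4),"enc",np.round(q[0],4),round(q[1],4),np.round(uv,1))
p=np.load("top0.npz")["p"][:,:,::-1];s=np.load("side0.npz")["p"][:,:,::-1]
f=lambda I,u,v,w,h,k:cv2.resize(I[v-h:v+h,u-w:u+w],None,fx=k,fy=k,interpolation=cv2.INTER_CUBIC)
r=np.vstack([np.hstack([f(p,435,215,50,37,4),f(p,267,204,50,37,4)]),np.hstack([f(s,391,175,50,37,4),f(s,289,240,50,37,4)])]);cv2.imwrite("pics/crop.png",cv2.convertScaleAbs(r,alpha=1.3))
E
```

```text
top knob 66 [ 0.4948 -0.312   0.1003] 0.1013 enc [ 0.495  -0.3132] 0.0111 [434.5 219.2]
top disc 655 [ 0.4953 -0.3088  0.0593] 0.0604 enc [ 0.4974 -0.3098] 0.061 [429.4 219.2]
top collar 160 [0.5278 0.1329 0.101 ] 0.1014 enc [0.5283 0.1338] 0.0201 [265.7 204.3]
side knob 48 [ 0.4932 -0.3103  0.0941] 0.0951 enc [ 0.4951 -0.3132] 0.0127 [390.8 161. ]
side disc 286 [ 0.49   -0.2822  0.0602] 0.0594 enc [ 0.5348 -0.2897] 0.1196 [386.6 175.4]
side collar 172 [0.5256 0.1361 0.0969] 0.0976 enc [0.5287 0.134 ] 0.0218 [288.9 225.5]
```

View pics/crop.png

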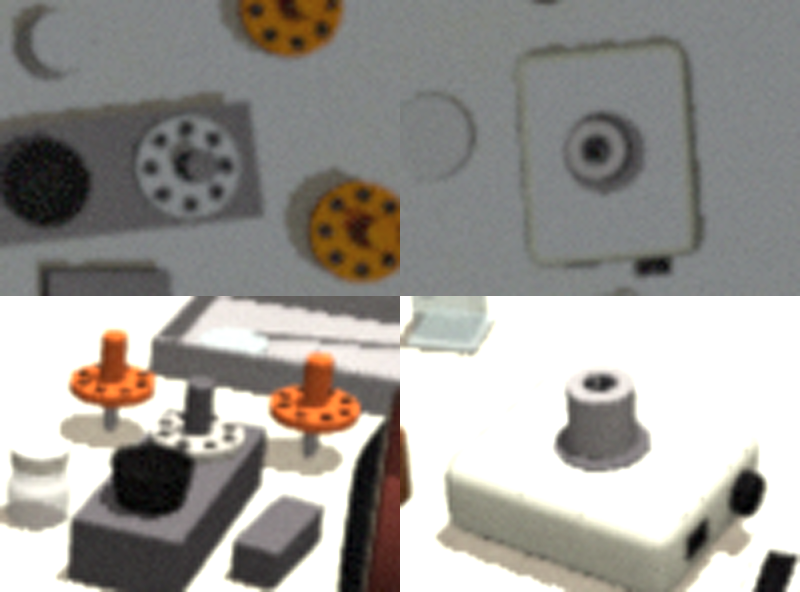

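The crop shows the silver eight-hole head with its grey knob in the block, and the spindle collar with its open bore. The knob is at about (0.495, -0.313) and the socket at about (0.528, 0.134). Tool x is (0.912, 0.410) and tool y is (0.410, -0.912), so no turn is needed. I'm moving now.

Emit:
jog_arm --pt "1 -0.42 0 0 0 0 0.1" --pt "1 -0.42 0 0 0 0 0.1" --pt "1 -0.42 0 0 0 0 0.1" --pt "1 -0.42 0 0 0 0 0.1" --pt "1 -0.42 0 0 0 0 0.1" --pt "1 -0.42 0 0 0 0 0.1" --pt "1 -0.42 0 0 0 0 0.1" --pt "1 -0.42 0 0 0 0 0.1" --grip_force 60

```text
t: 0.9
tool_pos: [0.3751, -0.442, 0.2307]
tool_rot: [-3.071, -0.659, 0.001]
contact_force: [0.6, 0.4, -0.6]
opening: 0.0471
grip_force: 0.0
```

Emit:
jog_arm --pt "1 -0.42 0.5 0 0 0 0.1" --pt "1 -0.42 0.5 0 0 0 0.1" --pt "1 -0.42 0.5 0 0 0 0.1" --pt "1 -0.42 0.5 0 0 0 0.1" --pt "1 -0.42 0.5 0 0 0 0.1" --pt "1 -0.42 0.5 0 0 0 0.1" --pt "1 -0.42 0.5 0 0 0 0.1" --pt "0 0 0 0 0 0 0.1"

```text
t: 1.7
tool_pos: [0.4784, -0.3293, 0.1587]
tool_rot: [-3.067, -0.663, 0.003]
contact_force: [-0.9, 0.1, -1.3]
opening: 0.047
grip_force: 0.0
```

Emit:
jog_arm --pt "0.6 -0.2 0.5 0 0 0 0.1" --pt "0.5 -0.2 0.5 0 0 0 0.1" --pt "0 0 0.8 0 0 0 0.1" --pt "0 0 0.2 0 0 0 0.1" --pt "0 0 0 0 0 0 0.1"

```text
t: 2.2
tool_pos: [0.494, -0.3153, 0.1194]
tool_rot: [-3.069, -0.658, 0.003]
contact_force: [-0.2, -0.1, -0.1]
opening: 0.0468
grip_force: 0.0
```

```bash
python3 - <<'E'
from h import *
o=ctrl.get_obs();print(o["tool_pos"],o["tool_rot"])
p,D=shot("side","x.png");I=cv2.imread("x.png")
cv2.imwrite("pics/pre.png",cv2.resize(I[100:230,310:480],None,fx=4,fy=4,interpolation=cv2.INTER_CUBIC))
E
```

```text
[ 0.49401109 -0.31525946  0.11939028] [-3.06945527 -0.65794971  0.00333878]
```

View pics/pre.png

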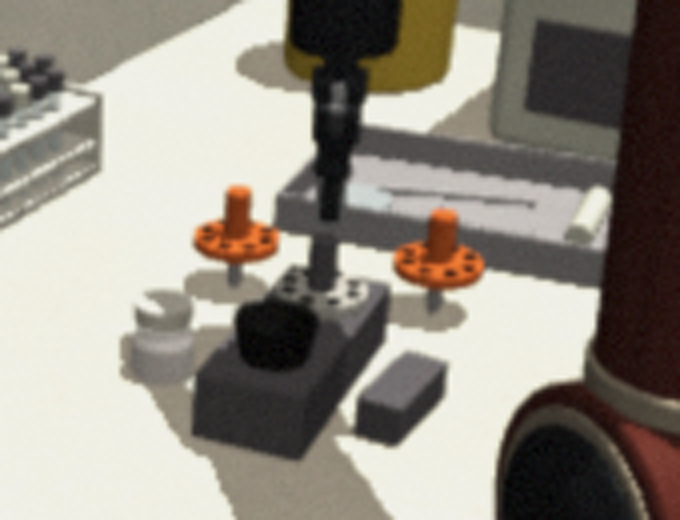

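The fingers are in line above the knob, at crop (325,230). I'm going down and closing.

Emit:
jog_arm --pt "0.09 -0.08 0.8 0 0 0 0.1" --pt "0 0 0.8 0 0 0 0.1" --pt "0 0 0.7 0 0 0 0.1" --pt "0 0 0.25 0 0 0 0.1" --pt "0 0 0 0 0 0 0.1" --pt "0 0 0 0 0 0 -1" --pt "0 0 0 0 0 0 -1" --pt "0 0 0 0 0 0 -1"

```text
t: 3.05
tool_pos: [0.4967, -0.3139, 0.0713]
tool_rot: [3.07, 0.659, 0.002]
contact_force: [0.8, -0.2, 1.0]
opening: 0.0202
grip_force: 59.0
```

Emit:
jog_arm --pt "0 0 0 0 0 0 -1" --pt "0 0 0 0 0 0 -1" --pt "0 0 -0.3 0 0 0 -1" --pt "0 0 -0.6 0 0 0 -1" --pt "0 0 0 0 0 0 -1"

```text
t: 3.55
tool_pos: [0.4969, -0.3141, 0.0902]
tool_rot: [3.069, 0.659, 0.003]
contact_force: [0.3, 0.8, -2.0]
opening: 0.0207
grip_force: 58.8
```

Emit:
jog_arm --pt "0 0 -1 0 0 0 -1" --pt "0 0 -1 0 0 0 -1" --pt "0 0 -1 0 0 0 -1" --pt "0.5 -0.9 -1 0 0 0 -1" --pt "0.5 -0.95 -1 0 0 0 -1" --pt "0.5 -0.95 -0.7 0 0 0 -1" --pt "0.5 -0.95 0 0 0 0 -1" --pt "0.5 -0.95 0 0 0 0 -1"

```text
t: 4.35
tool_pos: [0.5033, -0.2065, 0.2032]
tool_rot: [3.071, 0.659, 0.002]
contact_force: [-0.2, 1.1, -2.3]
opening: 0.0206
grip_force: 59.0
```

Emit:
jog_arm --pt "0.5 -0.95 0 0 0 0 -1" --pt "0.5 -0.95 0 0 0 0 -1" --pt "0.5 -0.95 0 0 0 0 -1" --pt "0.5 -0.95 0 0 0 0 -1" --pt "0.5 -0.95 0 0 0 0 -1" --pt "0.5 -0.95 0 0 0 0 -1" --pt "0.5 -0.95 0 0 0 0 -1" --pt "0.5 -0.95 0 0 0 0 -1"

```text
t: 5.15
tool_pos: [0.5135, -0.0348, 0.2022]
tool_rot: [-3.072, -0.659, 0.0]
contact_force: [-0.3, 0.2, -1.8]
opening: 0.0202
grip_force: 59.0
```

Emit:
jog_arm --pt "0.6 -0.95 0 0 0 0 -1" --pt "0.6 -0.95 0 0 0 0 -1" --pt "0.5 -0.9 0 0 0 0 -1" --pt "0.5 -0.9 0 0 0 0 -1" --pt "0.5 -0.8 0 0 0 0 -1" --pt "0 0 0 0 0 0 -1" --pt "0 0 0 0 0 0 -1"

```text
t: 5.85
tool_pos: [0.5258, 0.0685, 0.2021]
tool_rot: [3.071, 0.66, -0.001]
contact_force: [1.4, -0.3, -1.9]
opening: 0.0205
grip_force: 59.1
```

```bash
python3 - <<'E'
from h import *
o=ctrl.get_obs();print(o["tool_pos"],o["tool_rot"],o["opening"])
p,D=shot("side","x.png");I=cv2.imread("x.png");np.savez("s1.npz",p=p,D=D)
p,D=shot("top","y.png");J=cv2.imread("y.png");np.savez("t1.npz",p=p,D=D)
f=lambda I:cv2.resize(I,(400,400),interpolation=cv2.INTER_CUBIC)
cv2.imwrite("pics/over.png",np.hstack([f(I[160:260,240:340]),f(J[155:255,217:317])]))
E
```

```text
[0.5258005  0.06848898 0.20213535] [ 3.07098870e+00  6.60353618e-01 -8.05577800e-04] 0.020455230804141224
```

View pics/over.png

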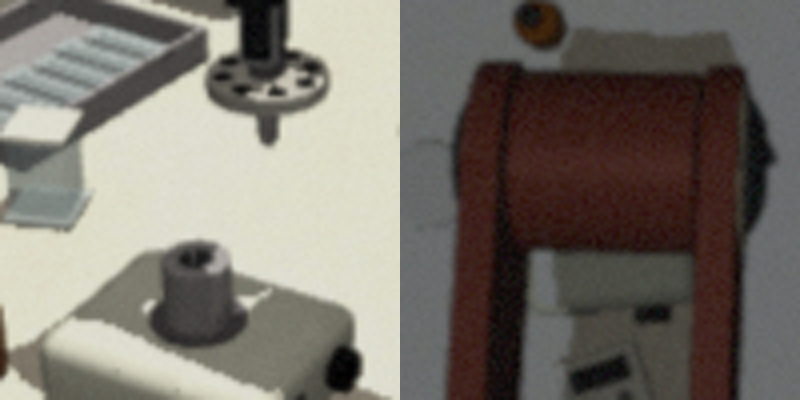

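The side view shows the head hanging upright, with its tip at crop (268,140), short of the collar at crop (197,250). The arm hides the spindle from the top camera. About 65 mm remains.

Emit:
jog_arm --pt "0.5 -0.95 0 0 0 0 -1" --pt "0.5 -0.95 0 0 0 0 -1" --pt "0.3 -0.6 0 0 0 0 -1" --pt "0.18 -0.4 0 0 0 0 -1" --pt "0 0 0 0 0 0 -1" --pt "0 0 0 0 0 0 -1"

```text
t: 6.55
tool_pos: [0.5292, 0.1331, 0.2022]
tool_rot: [3.071, 0.659, -0.0]
contact_force: [0.3, -0.4, -2.3]
opening: 0.0204
grip_force: 59.2
```

```bash
python3 - <<'E'
from h import *
o=ctrl.get_obs();print(o["tool_pos"],o["tool_rot"],o["opening"])
p,D=shot("side","x.png");I=cv2.imread("x.png");np.savez("s2.npz",p=p,D=D)
C=cloud("side",D);v,u=np.mgrid[:400,:640]
def near(lo,hi,r=.06): return (D>0)&(C[...,2]>lo)&(C[...,2]<hi)&(np.hypot(C[...,0]-.528,C[...,1]-.134)<r)
for nm,lo,hi,r in(("disc",.17,.196,.05),("collar",.088,.104,.03),("shank",.14,.165,.03)):
    m=near(lo,hi,r);P=C[m]
    if len(P): q=cv2.minEnclosingCircle(P[:,:2].astype(np.float32));print(nm,len(P),np.percentile(P[:,2],[2,50,98]).round(4),np.round(q[0],4),round(q[1],4),"uv",u[m].min(),u[m].max(),v[m].min(),v[m].max())
cv2.imwrite("pics/over2.png",cv2.resize(I[160:270,240:340],None,fx=5,fy=5,interpolation=cv2.INTER_CUBIC))
K,R,t=cam("side")
for z in(.1,.185):
    x=K@(R@[.528,.1337,z]+t);print(z,x[:2]/x[2])
E
```

```text
[0.52920365 0.1330702  0.202229  ] [ 3.07116993e+00  6.58967548e-01 -4.26239719e-04] 0.020389091675192064
disc 434 [0.1799 0.1891 0.1937] [0.5267 0.1353] 0.0363 uv 272 304 182 200
collar 189 [0.0888 0.0972 0.0998] [0.5283 0.1346] 0.0213 uv 280 297 220 232
shank 38 [0.1446 0.1545 0.1623] [0.5255 0.1341] 0.006 uv 286 291 200 207
0.1 [288.60966625 223.47986069]
0.185 [287.23856861 190.10844043]
```

View pics/over2.png

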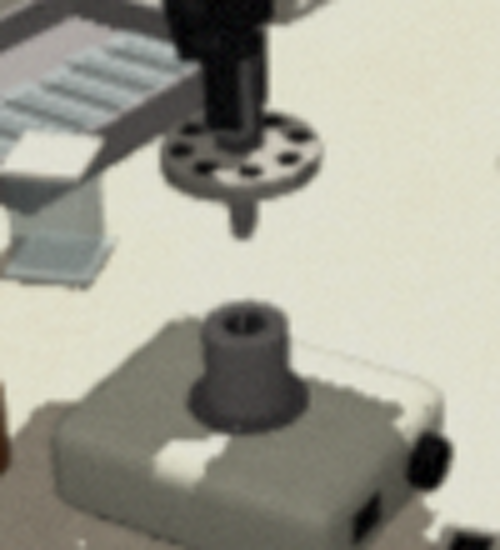

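The head is about 1 mm off the collar axis, well within tolerance. I'm nudging it and going down in steps.

Emit:
jog_arm --pt "0.05 0.02 0.5 0 0 0 -1" --pt "0 0 0.8 0 0 0 -1" --pt "0 0 0.4 0 0 0 -1" --pt "0 0 0.2 0 0 0 -1" --pt "0 0 0.2 0 0 0 -1" --pt "0 0 0.2 0 0 0 -1" --pt "0 0 0 0 0 0 -1"

```text
t: 7.3
tool_pos: [0.5301, 0.1336, 0.1558]
tool_rot: [-3.072, -0.659, 0.001]
contact_force: [-0.5, 0.2, -2.4]
opening: 0.0203
grip_force: 59.2
```

Emit:
jog_arm --pt "0 0 0.1 0 0 0 -1" --pt "0 0 0.1 0 0 0 -1" --pt "0 0 0.1 0 0 0 -1" --pt "0 0 0 0 0 0 -1"

```text
t: 7.7
tool_pos: [0.5301, 0.1336, 0.15]
tool_rot: [-3.072, -0.659, 0.001]
contact_force: [0.1, -0.0, -2.0]
opening: 0.0204
grip_force: 59.2
```

Emit:
jog_arm --pt "0 0 0.1 0 0 0 -1" --pt "0 0 0.1 0 0 0 -1" --pt "0 0 0.1 0 0 0 -1" --pt "0 0 0 0 0 0 -1"

```text
t: 8.1
tool_pos: [0.5302, 0.1334, 0.144]
tool_rot: [3.071, 0.659, -0.0]
contact_force: [0.1, -0.9, -3.0]
opening: 0.0207
grip_force: 59.2
```

```bash
python3 - <<'E'
from h import *
o=ctrl.get_obs();print(o["tool_pos"],o["contact_force"],o["wrist_torque"])
p,D=shot("side","x.png");I=cv2.imread("x.png")
C=cloud("side",D);m=(D>0)&(C[...,2]>.115)&(C[...,2]<.15)&(np.hypot(C[...,0]-.529,C[...,1]-.1337)<.036)
print(np.percentile(C[m][:,2],[2,10,25,50,75,90]).round(4))
cv2.imwrite("pics/in.png",cv2.resize(I[170:270,240:340],None,fx=5,fy=5,interpolation=cv2.INTER_CUBIC))
E
```

```text
[0.53022384 0.1333998  0.14397172] [ 0.13964579 -0.93217692 -3.03544678] [-0.1214956  -0.13985119 -0.0203913 ]
[0.1221 0.1257 0.13   0.1311 0.1321 0.1344]
```

View pics/in.png

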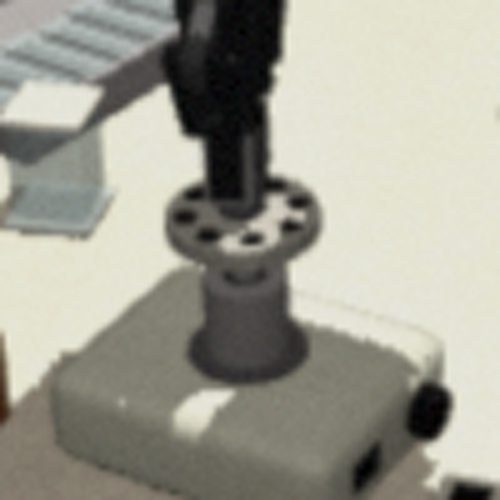

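The shank is in the bore and the disc is about 22 mm above the rim, with its upper face at crop (243,215). I'm releasing here, then lifting clear.

Emit:
jog_arm --pt "0 0 0 0 0 0 -0.35" --pt "0 0 0 0 0 0 -0.2" --pt "0 0 0 0 0 0 0" --pt "0 0 0 0 0 0 0" --pt "0 0 -0.4 0 0 0 0" --pt "0 0 -0.8 0 0 0 0" --pt "0 0 -0.9 0 0 0 0" --pt "0 0 -0.4 0 0 0 0"

```text
t: 8.95
tool_pos: [0.5317, 0.1338, 0.198]
tool_rot: [3.071, 0.659, 0.008]
contact_force: [-0.1, -0.4, -0.1]
opening: 0.0423
grip_force: 0.0
```

Emit:
jog_arm --pt "0 0 0 0 0 0 -1" --pt "0 0 0 0 0 0 -1" --pt "0 0 0 0 0 0 -1" --pt "0 0 0 0 0 0 -1" --pt "0 0 0 0 0 0 -1"

```text
t: 9.45
tool_pos: [0.5299, 0.1335, 0.1935]
tool_rot: [-3.072, -0.659, 0.002]
contact_force: [-0.1, 0.1, 0.7]
opening: 0.0002
grip_force: 0.0
```

```bash
python3 - <<'E'
from h import *
f=[ctrl.get_obs() for i in range(3)];print(f[0]["tool_pos"],f[0]["contact_force"],f[0]["opening"])
p,D=shot("side","x.png");I=cv2.imread("x.png")
C=cloud("side",D)
for r,a,b in((.036,.115,.15),(.012,.15,.178)):
  m=(D>0)&(C[...,2]>a)&(C[...,2]<b)&(np.hypot(C[...,0]-.529,C[...,1]-.1337)<r)
  print(np.percentile(C[m],[2,50,98],axis=0).round(4).tolist())
print(ctrl.get_obs()["contact_force"])
cv2.imwrite("pics/rel.png",cv2.resize(I[150:260,240:340],None,fx=5,fy=5,interpolation=cv2.INTER_CUBIC))
E
```

```text
[0.52990787 0.13350536 0.19349344] [-0.13696201  0.0948148   0.68934267] 0.00019699516705619577
[[0.4947, 0.1038, 0.117], [0.5203, 0.1422, 0.1257], [0.5582, 0.1672, 0.147]]
[[0.5176, 0.1251, 0.1507], [0.5251, 0.1388, 0.1632], [0.5367, 0.1448, 0.1672]]
[ 0.15607573 -1.48962236  0.45051559]
```

View pics/rel.png

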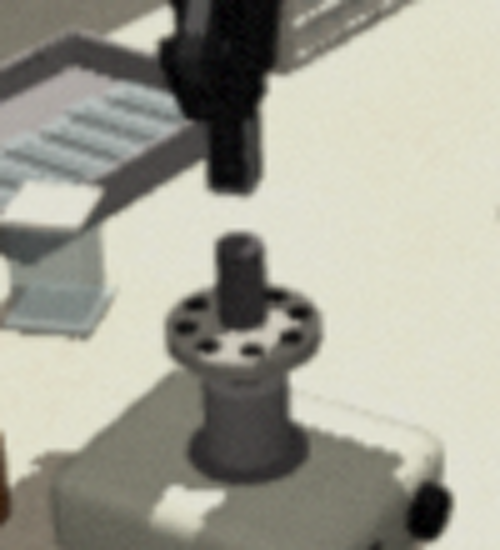

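The head is released and standing upright. The knob top is at crop (241,237) and the fingers are above it, about 1.5 mm off to the left. I'm correcting that and approaching.

Emit:
jog_arm --pt "-0.07 0 0.4 0 0 0 -1" --pt "0 0 0.3 0 0 0 -1" --pt "0 0 0.2 0 0 0 -1" --pt "0 0 0.1 0 0 0 -1" --pt "0 0 0 0 0 0 -1"

```text
t: 10.0
tool_pos: [0.5287, 0.133, 0.1737]
tool_rot: [-3.072, -0.659, 0.002]
contact_force: [0.3, 0.2, -1.3]
opening: 0.0
grip_force: 0.0
```

Emit:
jog_arm --pt "0 0 0.05 0 0 0 -1" --pt "0 0 0.05 0 0 0 -1" --pt "0 0 0.05 0 0 0 -1" --pt "0 0 0 0 0 0 -1"

```text
t: 10.4
tool_pos: [0.529, 0.133, 0.1713]
tool_rot: [-3.072, -0.659, 0.0]
contact_force: [0.6, -0.0, -0.5]
opening: -0.0002
grip_force: 0.0
```

Emit:
jog_arm --pt "0 0 0.05 0 0 0 -1" --pt "0 0 0.05 0 0 0 -1" --pt "0 0 0 0 0 0 -1"

```text
t: 10.7
tool_pos: [0.5289, 0.133, 0.1691]
tool_rot: [-3.072, -0.659, 0.0]
contact_force: [-0.4, -0.1, -0.4]
opening: -0.0001
grip_force: 0.0
```

Emit:
jog_arm --pt "0 0 0.05 0 0 0 -1" --pt "0 0 0.05 0 0 0 -1" --pt "0 0 0 0 0 0 -1"

```text
t: 11.0
tool_pos: [0.529, 0.133, 0.1672]
tool_rot: [-3.072, -0.659, 0.0]
contact_force: [0.1, -0.5, 0.3]
opening: 0.0
grip_force: 0.0
```

Emit:
jog_arm --pt "0 0 0.05 0 0 0 -1" --pt "0 0 0.05 0 0 0 -1" --pt "0 0 0 0 0 0 -1"

```text
t: 11.3
tool_pos: [0.5294, 0.133, 0.1659]
tool_rot: [3.072, 0.659, 0.002]
contact_force: [1.0, 0.1, 3.1]
opening: -0.0001
grip_force: 1.6
```

Contact came at about 0.1665. From here I'm using small steps.

Emit:
jog_arm --pt "0 0 0.05 0 0 0 -1" --pt "0 0 0 0 0 0 -1"

```text
t: 11.5
tool_pos: [0.5293, 0.133, 0.1646]
tool_rot: [3.072, 0.659, 0.001]
contact_force: [0.1, 0.2, 4.1]
opening: 0.0002
grip_force: 2.0
```

Emit:
jog_arm --pt "0 0 0.05 0 0 0 -1" --pt "0 0 0 0 0 0 -1"

```text
t: 11.7
tool_pos: [0.5292, 0.133, 0.1634]
tool_rot: [3.072, 0.659, 0.001]
contact_force: [0.3, -0.4, 4.0]
opening: -0.0004
grip_force: 2.1
```

Emit:
jog_arm --pt "0 0 0.05 0 0 0 -1" --pt "0 0 0 0 0 0 -1"

```text
t: 11.9
tool_pos: [0.5291, 0.133, 0.1623]
tool_rot: [3.072, 0.659, 0.0]
contact_force: [-0.2, -0.1, 4.4]
opening: -0.0004
grip_force: 2.2
```

Emit:
jog_arm --pt "0 0 0.03 0 0 0 -1" --pt "0 0 0 0 0 0 -1"

```text
t: 12.1
tool_pos: [0.5291, 0.133, 0.1618]
tool_rot: [3.072, 0.659, 0.0]
contact_force: [0.4, -0.5, 4.2]
opening: 0.0001
grip_force: 2.4
```

Emit:
jog_arm --pt "0 0 0.03 0 0 0 -1" --pt "0 0 0 0 0 0 -1"

```text
t: 12.3
tool_pos: [0.5291, 0.133, 0.1612]
tool_rot: [3.072, 0.659, 0.0]
contact_force: [-0.4, -0.5, 4.0]
opening: -0.0001
grip_force: 2.4
```

Emit:
jog_arm --pt "0 0 0.03 0 0 0 -1" --pt "0 0 0 0 0 0 -1"

```text
t: 12.5
tool_pos: [0.5292, 0.133, 0.1607]
tool_rot: [3.072, 0.659, 0.001]
contact_force: [0.1, -0.4, 5.7]
opening: 0.0001
grip_force: 2.5
```

Emit:
jog_arm --pt "0 0 0.02 0 0 0 -1" --pt "0 0 0 0 0 0 -1"

```text
t: 12.7
tool_pos: [0.5292, 0.133, 0.1604]
tool_rot: [3.072, 0.659, 0.001]
contact_force: [0.5, 0.0, 5.4]
opening: -0.0002
grip_force: 2.6
```

Emit:
jog_arm --pt "0 0 0.02 0 0 0 -1" --pt "0 0 0 0 0 0 -1"

```text
t: 12.9
tool_pos: [0.5292, 0.133, 0.16]
tool_rot: [3.072, 0.659, 0.001]
contact_force: [-0.1, -0.1, 5.7]
opening: 0.0
grip_force: 2.7
```

Emit:
jog_arm --pt "0 0 0.02 0 0 0 -1" --pt "0 0 0 0 0 0 -1"

```text
t: 13.1
tool_pos: [0.5292, 0.133, 0.1596]
tool_rot: [3.072, 0.659, 0.001]
contact_force: [-0.2, -0.3, 5.3]
opening: -0.0001
grip_force: 2.8
```

Emit:
jog_arm --pt "0 0 0.02 0 0 0 -1" --pt "0 0 0 0 0 0 -1"

```text
t: 13.3
tool_pos: [0.5293, 0.133, 0.1593]
tool_rot: [3.072, 0.659, 0.001]
contact_force: [0.7, -0.3, 6.1]
opening: -0.0001
grip_force: 2.8
```

Emit:
jog_arm --pt "0 0 0.02 0 0 0 -1" --pt "0 0 0 0 0 0 -1"

```text
t: 13.5
tool_pos: [0.5293, 0.133, 0.1589]
tool_rot: [3.072, 0.659, 0.001]
contact_force: [0.0, -0.1, 6.2]
opening: 0.0004
grip_force: 2.9
```

Emit:
jog_arm --pt "0 0 0.02 0 0 0 -1" --pt "0 0 0 0 0 0 -1"

```text
t: 13.7
tool_pos: [0.5293, 0.133, 0.1586]
tool_rot: [3.072, 0.659, 0.001]
contact_force: [0.3, -0.4, 5.0]
opening: -0.0004
grip_force: 3.0
```

Emit:
jog_arm --pt "0 0 0.02 0 0 0 -1" --pt "0 0 0 0 0 0 -1"

```text
t: 13.9
tool_pos: [0.5294, 0.133, 0.1584]
tool_rot: [3.072, 0.659, 0.002]
contact_force: [-0.7, -0.5, 7.6]
opening: 0.0002
grip_force: 3.4
```

Emit:
jog_arm --pt "0 0 0.02 0 0 0 -1" --pt "0 0 0 0 0 0 -1"

```text
t: 14.1
tool_pos: [0.5296, 0.133, 0.1584]
tool_rot: [3.071, 0.659, 0.002]
contact_force: [0.4, 0.0, 7.7]
opening: -0.0001
grip_force: 4.0
```

Emit:
jog_arm --pt "0 0 0.02 0 0 0 -1" --pt "0 0 0 0 0 0 -1"

```text
t: 14.3
tool_pos: [0.5297, 0.1331, 0.1583]
tool_rot: [3.071, 0.659, 0.003]
contact_force: [-0.8, -1.2, 8.3]
opening: 0.0002
grip_force: 4.5
```

The TCP has stopped at 0.1584 while the force keeps rising, so this is the bottom. The compliance is about 3 N per commanded mm, so I'm building up to 24 N gradually.

Emit:
jog_arm --pt "0 0 0.04 0 0 0 -1" --pt "0 0 0 0 0 0 -1"

```text
t: 14.5
tool_pos: [0.53, 0.1331, 0.1582]
tool_rot: [3.071, 0.659, 0.004]
contact_force: [-0.7, -0.8, 11.4]
opening: 0.0002
grip_force: 5.5
```

Emit:
jog_arm --pt "0 0 0.04 0 0 0 -1" --pt "0 0 0 0 0 0 -1"

```text
t: 14.7
tool_pos: [0.5304, 0.1331, 0.1581]
tool_rot: [3.071, 0.659, 0.006]
contact_force: [-1.8, -0.3, 12.8]
opening: -0.0
grip_force: 6.6
```

Emit:
jog_arm --pt "0 0 0.04 0 0 0 -1" --pt "0 0 0 0 0 0 -1"

```text
t: 14.9
tool_pos: [0.5308, 0.1332, 0.158]
tool_rot: [3.071, 0.659, 0.007]
contact_force: [-2.2, -1.1, 14.9]
opening: -0.0001
grip_force: 7.6
```

Emit:
jog_arm --pt "-0.02 -0.01 0.04 0 0 0 -1" --pt "-0.02 -0.01 0.04 0 0 0 -1" --pt "0 0 0 0 0 0 -1"

```text
t: 15.2
tool_pos: [0.5308, 0.1333, 0.1579]
tool_rot: [3.071, 0.659, 0.011]
contact_force: [-1.9, -0.7, 18.5]
opening: -0.0001
grip_force: 9.4
```

Emit:
jog_arm --pt "-0.02 -0.01 0.04 0 0 0 -1" --pt "-0.02 -0.01 0.04 0 0 0 -1" --pt "0 0 0 0 0 0 -1"

```text
t: 15.5
tool_pos: [0.5309, 0.1334, 0.1577]
tool_rot: [3.07, 0.659, 0.015]
contact_force: [-1.4, -0.3, 22.5]
opening: -0.0002
grip_force: 11.3
```

Emit:
jog_arm --pt "-0.01 0 0.04 0 0 0 -1" --pt "0 0 0 0 0 0 -1" --pt "0 0 0 0 0 0 -1" --pt "0 0 0 0 0 0 -1"

```text
t: 15.9
tool_pos: [0.5311, 0.1334, 0.1576]
tool_rot: [3.07, 0.659, 0.017]
contact_force: [-1.4, -0.2, 25.0]
opening: 0.0003
grip_force: 12.2
```

Emit:
jog_arm --pt "0 0 0 0 0 0 -1" --pt "0 0 0 0 0 0 -1" --pt "0 0 0 0 0 0 -1" --pt "0 0 0 0 0 0 -1" --pt "0 0 0 0 0 0 -1"

```text
t: 16.4
tool_pos: [0.5311, 0.1334, 0.1576]
tool_rot: [3.07, 0.659, 0.017]
contact_force: [-2.0, -0.7, 24.1]
opening: 0.0003
grip_force: 12.2
```

The arm held 24 to 25 N for about 0.9 s, with almost no axial movement. I'm retreating straight up and checking.

Emit:
jog_arm --pt "0 0 -0.15 0 0 0 -1" --pt "0 0 -0.2 0 0 0 -1" --pt "0 0 -0.4 0 0 0 -1" --pt "0 0 -0.8 0 0 0 -1" --pt "0 0 -1 0 0 0 -1" --pt "0 0 -1 0 0 0 -1" --pt "0 0 -1 0 0 0 -1" --pt "0 0 0 0 0 0 -1"

```text
t: 17.2
tool_pos: [0.5285, 0.1332, 0.2452]
tool_rot: [3.071, 0.659, 0.009]
contact_force: [1.0, 1.0, 0.3]
opening: 0.0001
grip_force: 0.0
```

```bash
python3 - <<'E'
from h import *
o=ctrl.get_obs();print(o["tool_pos"],o["contact_force"])
p,D=shot("side","x.png");I=cv2.imread("x.png")
C=cloud("side",D);m=(D>0)&(C[...,2]>.108)&(C[...,2]<.14)&(np.hypot(C[...,0]-.529,C[...,1]-.1337)<.036)
print(np.percentile(C[m][:,2],[10,50,75,90]).round(4))
cv2.imwrite("pics/fin.png",cv2.resize(I[130:300,220:440],None,fx=3.4,fy=3.4,interpolation=cv2.INTER_CUBIC))
E
```

```text
[0.52849774 0.13321424 0.24522666] [1.01126276 0.96374446 0.28792097]
[0.113  0.117  0.1182 0.1276]
```

View pics/fin.png

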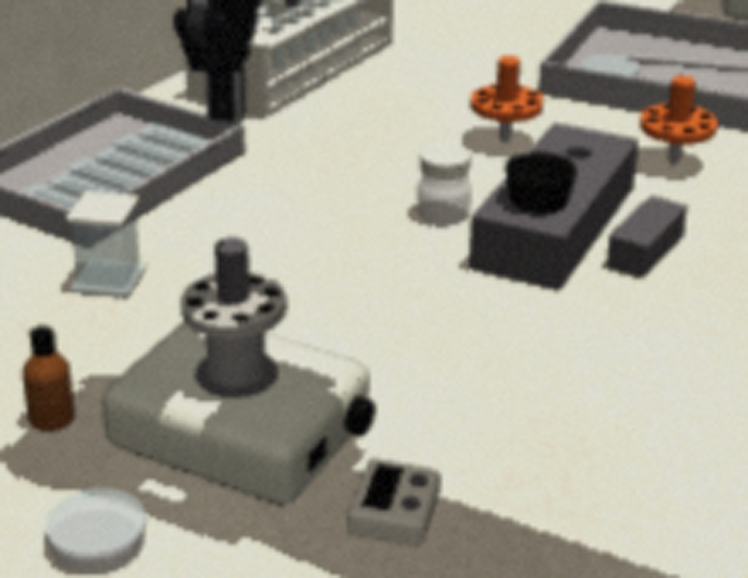

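The head stands upright in the spindle at crop (233,300), with its underside about 8 mm above the rim, inside the 1 to 10 mm range. The robot is clear and the bystanders in view look unmoved. I'm handing in.

```bash
python3 -c "
from station import ctrl
print(ctrl.finish_job())"
```

```text
the job is handed in; nothing more can be done
None
```

The job is handed in: the eight-hole tube head was let go about 22 mm above the rim, pressed until it bottomed, held at 24–25 N for about 0.9 s, and left standing released in the spindle (about 17 s used; no verdict was returned).

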